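Tip the crock weight into the loaf pan

ROBOT

A 6-joint arm with a two-finger parallel gripper is mounted at the origin on the work surface. World frame = base frame: x ahead of the robot, y to its left, z up, the work surface at z = 0. Lengths are in m, angles in rad, forces in N, time in s.
With the tool pointing down it reaches from about 0.25 to 0.775 m from the base axis. Payload 4 kg.
Tool frame: the origin (TCP) lies at the centre of the arm's flange, where the gripper is bolted on; the fingertips stand 199 mm ahead of it and the grasp point (between the pads) lies 180 mm ahead of it (robot.tcp_to_tips is the z of the fingertips in the tool frame, in m); z points along the fingers, y is the line along which they close (so a half turn about z gives the same grasp; the last joint's range is limited). The gripper opens to 94 mm and grips with 3 to 60 N. Pads are 16 mm wide; open, the fingers measure 119 mm over their backs; the gripper's body (75 mm by 177 mm) begins 78 mm behind the grasp point.
Start: joints at [-1.276, 0.087, 1.371, -0, 1.684, -0.103], TCP at [0.213, -0.507, 0.405] pointing down, gripper open.
Joint ranges: [-3.1, 3.1], [-0.76, 2.03], [0.27, 2.55], [-1.08, 4.22], [0.17, 2.65], [-2.57, 2.57]. Speed limits (rad/s): [2.79, 2.79, 3.14, 3.14, 3.14, 3.14].

INTERFACE

Orientations are given as [roll, pitch, yaw] about the fixed x, y, z axes, in that order (R = Rz(yaw) Ry(pitch) Rx(roll)).
In Python, from bench import robot gives the robot as it stands.
- The arm moves only by the tool play_rows, never from a script. Its arguments are lists of equal length, an entry for each row: "translation": the shift along the tool's x, y, z scaled (see below), a list of three; "twist": the turn, a rotation vector about the tool's x, y, z scaled (see below), a list of three; "gripper": the opening, from -1 (shut) to 1 (fully open). A call has 1 to 8 rows; each row shifts and turns the commanded pose from where the row before left it, along the tool's axes as they then stand; what a row does not reach is not made up. The controller multiplies each number of a shift by 0.04 m and each number of a turn by 0.1 rad. A row lasts 1/10 s, in which the tool goes at most 50 mm and 8.59 degrees, less where a joint would pass 70% of its speed; a pose out of reach is approached as far as the arm can. A call with a number of a shift or a turn outside -1 to 1 is refused whole. A call with a gripper value outside its range is refused whole. The fingers move at their own pace and stop on an object; the grip force is fixed at half the most. Time passes only in rows, so rows that do not move let the fingers close. It gives the time, the measured TCP pose, the force, the opening and the grip force at its end, in the units of the state.
- robot.get_obs(): the state, without advancing time (a new reading comes with each control period).
- robot.snapshot(name): name is "scene" or "top"; returns the picture (480x640x3 uint8, red, green, blue); there is no depth.
- robot.camera_model(name): a dict with "camera_matrix" (3x3 intrinsics, pixels), "k1" (the pictures are not rectified: a ray, as slopes to the right and down, at radius r is drawn at 1 + k1 r^2 times it, then the intrinsics apply), "rvec" (rotation vector, rad) and "tvec" (3), from world to camera coordinates, as OpenCV has them. Camera axes: x right, y down, z forward; pixel columns grow to the right and rows downward; lengths in m; the calibration is good to about 2 mm. A picture is of the moment at which its call begins. camera_model takes no time and is no camera call.
- robot.close_job(): hands the job in; it is judged then, once.
Trained networks look in the newest picture that a camera, given by its name, has taken for a name from the list of things; names that differ only in an ending like _2 or _b are one class to them, and where a whole thing is asked for, a point or a joint stands for the part that bears it (a point fixed in the world has none). Each returns a list of dicts, best first, with "score" (0 to 1); they miss things now and then, are a little off and sometimes report something else, mostly with a low value. They report only what shows in the picture. A call takes as long as a camera call.
- robot.recognise(name, camera): "centre" ([x, y, z] in m, in world coordinates, good to about 4 mm: the middle of the surface that is visible of it).
- robot.spot_point(name, camera): "centre" ([x, y, z] in m, in world coordinates, good to about 4 mm: a listed point, or the origin of a listed thing).
The state is a dict: "time": time; "joint_positions": joint angles; "qvel": joint speeds; "joint_torque": joint torques, N m; "tool_pos": TCP position; "ee_rot": TCP orientation; "wrist_force": force on the tool from outside, world axes, zero at the start; "wrist_torque": the same for the moment, N m; "width": finger opening in m; "finger_force": force on a finger pad.
Only numpy, scipy, OpenCV 4.12 (cv2) and the standard library are available. Lean on these libraries where they do the work, as an engineer would, in place of code of your own. Each camera call takes 0.05 s, during which the arm holds its last target. There are 200 camera calls.

TASK

Clear the blue-glazed crock weight off the bamboo board for washing: take it by its knob, lower it gently upright onto the yellow pad of the pivoting aluminium tray and let go before the tray tips far. Its own weight, not the gripper, must tip the tray and slide it into the steel loaf pan, after which the tray swings back level by itself.

Things in the scene. Friction and masses are not known exactly. Their poses are not given: they have to be found in the camera images.
- weight_center (a point): Blue-glazed stoneware crock weight, knob up, 0.28 kg: disc 76 mm across, 24 mm thick, with a round blue knob 22 mm across, 30 mm tall; 54 mm tall in all. It stands on a 16 mm bamboo board beside a brown cork lid and a white lid with like knobs (not wanted). The point is on its axis half-way up, 27 mm above its underside and 3 mm above the disc's top face; z points up the knob.
- tray_load (a point): Centre of the yellow 80 mm square pad on the upper face of the pivoting aluminium tray, 170 mm above the counter when level. x lies along the pivot line, y points down the tray to the pan, z up. Tray 106 mm wide inside; 12 mm walls at both sides and at the back (y -127 mm); open front edge y +60, pivot line y -60 mm. A load on the pad drops the front edge; the back end rises 50 mm.
- tray (a joint): Tilt of the tray, rad: 0 is level (rest, held against a stop by a small counterweight), growing as the front edge drops towards the pan, to 0.75 at the lower stop. The hinge is damped: tipping under the crock weight takes about 0.3 to 1 s, swinging back 1 to 2 s.
- pan_in (a point): Centre of the inner floor of the straight-sided steel loaf pan, 11 mm above the counter; the pan is fixed to the tray's wooden base. Inside it is 124 mm (x) by 244 mm (y), and its rim is 61 mm above this floor. x, y and z as for the level tray; the tray's front edge tips down over the near end of the pan.

How it is judged:
On the way, in this order (a step that is already met when the one before it is completed fails the run):
1. the blue weight, still held, is lowered upright onto the yellow pad (centre within 25 mm of the pad's centre each way, underside within 12 mm of the tray) (contact force between the fingers and weight above 0.5 N and x of weight_center in the frame of tray_load between -0.025 and 0.025 m and y of weight_center in the frame of tray_load between -0.025 and 0.025 m and z of weight_center in the frame of tray_load between 0.015 and 0.039 m and angle between weight_center's own z axis and vertical below 0.26 rad).
2. the gripper lets go with the weight on the tray before the tray has tipped past 0.35 rad (contact force between the fingers and weight below 0.3 N and value of joint tray below 0.35 rad and contact force between weight and tray above 0.2 N).
3. let go, the weight alone tips the tray down past 0.35 rad while it is on the tray (contact force between the fingers and weight below 0.3 N and value of joint tray above 0.35 rad and contact force between weight and tray above 0.2 N and z of weight_center in the frame of tray_load above 0.01 m).
At the end, for the whole second after the job is handed in: The blue weight lies at rest inside the loaf pan (its centre within the pan's inner walls and no more than 52 mm above its floor, any way up), and the tray has swung back to within 0.1 rad of level (x of weight_center in the frame of pan_in between -0.062 and 0.062 m and y of weight_center in the frame of pan_in between -0.122 and 0.122 m and z of weight_center in the frame of pan_in between 0 and 0.052 m and linear speed of weight below 0.03 m/s and value of joint tray below 0.1 rad); the robot touches nothing.
It fails at once if the gripper pushes the tray (more than 4 N) (contact force between the fingers and tray above 4 N).
It also fails if it takes over 35 s, if anything falls off the work surface, if the arm or the gripper's body presses on something with over 40 N, if the wrist force passes 120 N, or if a joint passes its speed limit or range.

## Working session

There is one attempt and no reset: what is moved stays moved. The work goes in short steps, Python scripts to look and compute and a tool call to move; the robot and the scene stay as the last step left them, time stands still between calls to the robot, and variables do not carry over. Pictures are saved under pics/ and viewed, at most 10 in all, crops included, and the job is handed in when it is done.

Besides the shell and the picture viewer there is one more tool, called after ">>>" as name(argument=value, ...) on one line, values as JSON. play_rows: Moves the arm, as the interface text tells. Its arguments: {"type":"object","properties":{"translation":{"type":"array","items":{"type":"array","items":{"type":"number","minimum":-1,"maximum":1}}},"twist":{"type":"array","items":{"type":"array","items":{"type":"number","minimum":-1,"maximum":1}}},"gripper":{"type":"array","items":{"type":"number"}}},"required":["translation","twist","gripper"]}

```bash
mkdir -p pics; python3 - <<'E'
from bench import robot
import cv2
for c in ("scene","top"):
    cv2.imwrite(f"pics/{c}0.png",robot.snapshot(c)[:,:,::-1])
    for n in ("weight_center","tray_load","pan_in"):
        print(c,n,[(r['score'],r['centre']) for r in robot.spot_point(n,c)[:3]])
    print(robot.camera_model(c))
o=robot.get_obs();print(o['time'],o['tool_pos'],o['ee_rot'],o['width'])
E
```

```text
scene weight_center [(0.65, [0.4774, -0.1119, 0.0415])]
scene tray_load [(0.93, [0.5719, 0.1899, 0.1737]), (0.74, [0.4773, -0.1111, 0.0436])]
scene pan_in [(0.74, [0.5774, 0.332, 0.0084]), (0.62, [0.5719, 0.189, 0.1713])]
{'camera_matrix': array([[435.80406536,   0.        , 314.60403615],
       [  0.        , 435.80406536, 242.40568256],
       [  0.        ,   0.        ,   1.        ]]), 'k1': -0.002878300394851507, 'rvec': array([ 0.90991552,  2.57240694, -0.97810872]), 'tvec': array([ 0.36398867, -0.16295992,  1.1485416 ])}
top weight_center [(0.79, [0.4763, -0.1087, 0.0415])]
top tray_load [(0.78, [0.5716, 0.1937, 0.1681])]
top pan_in [(0.96, [0.5739, 0.328, 0.014])]
{'camera_matrix': array([[577.8159679 ,   0.        , 323.87078666],
       [  0.        , 577.8159679 , 236.56735432],
       [  0.        ,   0.        ,   1.        ]]), 'k1': 0.05582924679922366, 'rvec': array([ 2.14647018, -2.21111259,  0.0335687 ]), 'tvec': array([0.06556075, 0.4802804 , 1.15752812])}
0.4 [ 0.21306103 -0.50704594  0.40453403] [-3.14135609e+00 -3.50251433e-05  3.97816066e-01] 0.09406774684778806
```

View pics/scene0.png

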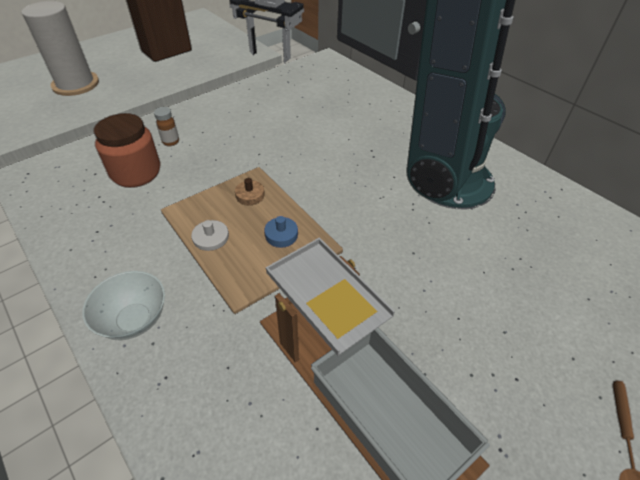

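View pics/top0.png

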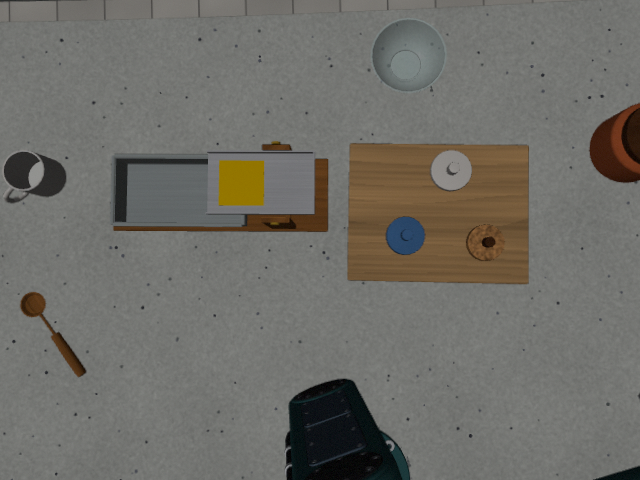

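The scene view shows the blue weight at about (281,232) and the yellow pad at (342,308). The top view shows the weight at (405,235), the pad at (242,183), and the tray running left along world +y into the pan. I'll refine both by back-projecting colour blobs at their known heights.

```bash
cat >m.py <<'E'
import cv2,numpy as np
from bench import robot
def ray(c,uv,z):
    m=robot.camera_model(c);K=m['camera_matrix']
    d=((uv[0]-K[0,2])/K[0,0],(uv[1]-K[1,2])/K[1,1]);s=np.array(d)
    for _ in range(10): s=np.array(d)/(1+m['k1']*(s@s))
    R=cv2.Rodrigues(m['rvec'])[0];C=-R.T@m['tvec'];v=R.T@np.r_[s,1]
    return C+v*(z-C[2])/v[2]
def blob(im,lo,hi):
    k=cv2.inRange(cv2.cvtColor(im,cv2.COLOR_BGR2HSV),lo,hi)
    return max(cv2.findContours(k,0,2)[0],key=cv2.contourArea)
E
python3 - <<'E'
from m import *
for c in("scene","top"):
    im=cv2.imread(f"pics/{c}0.png")
    y=blob(im,(18,150,60),(32,255,255));b=blob(im,(100,90,30),(125,255,255))
    q=cv2.boxPoints(cv2.minAreaRect(y)) if c=="top" else cv2.approxPolyDP(y,8,True)[:,0]
    print(c,"pad",[ray(c,p,.17).round(4)[:2] for p in q],np.mean([ray(c,p,.17) for p in q],0).round(4))
    e=cv2.minEnclosingCircle(b) if c=="top" else cv2.fitEllipse(b)
    print("weight",e,ray(c,e[0],.036 if c=="top" else .04).round(4))
E
```

```text
scene pad [array([0.532 , 0.1534]), array([0.6075, 0.1506]), array([0.6102, 0.2258]), array([0.5343, 0.2287])] [0.571  0.1896 0.17  ]
weight ((281.0018310546875, 231.59959411621094), (28.461807250976562, 31.962974548339844), 87.045166015625) [ 0.4817 -0.1028  0.04  ]
top pad [array([0.6131, 0.2297]), array([0.6106, 0.1514]), array([0.5339, 0.1532]), array([0.5364, 0.2312])] [0.5735 0.1914 0.17  ]
weight ((405.1216125488281, 235.3378448486328), 19.04399299621582) [ 0.4783 -0.1104  0.036 ]
```

>>> play_rows(translation=[[0,0,0],[0,0,0],[0,0,0],[0,0,0],[0,0,0],[0,0,0],[0,0,0],[0,0,0]], twist=[[0,0,-0.95],[0,0,-0.95],[0,0,-0.95],[0,0,-0.95],[0,0,-0.95],[0,0,-0.95],[0,0,-0.95],[0,0,-0.95]], gripper=[1,1,1,1,1,1,1,1])

```text
time: 1.2
tool_pos: [0.213, -0.507, 0.4047]
ee_rot: [3.142, 0.0, 1.162]
wrist_force: [-0.7, 0.2, 0.4]
width: 0.0939
finger_force: 0.0
```

>>> play_rows(translation=[[0,0,0],[0,0,0],[0,0,0],[0,0,0],[0,0,0]], twist=[[0,0,-0.95],[0,0,-0.95],[0,0,-0.95],[0,0,-0.95],[0,0,0]], gripper=[1,1,1,1,1])

```text
time: 1.7
tool_pos: [0.2131, -0.507, 0.4047]
ee_rot: [3.142, 0.0, 1.538]
wrist_force: [0.1, 0.2, 0.2]
width: 0.094
finger_force: 0.0
```

>>> play_rows(translation=[[0.845,0.524,0],[0.845,0.524,0],[0.845,0.524,0],[0.845,0.524,0],[0.845,0.524,0],[0.845,0.524,0],[0.845,0.524,0],[0.845,0.524,0]], twist=[[0,0,0],[0,0,0],[0,0,0],[0,0,0],[0,0,0],[0,0,0],[0,0,0],[0,0,0]], gripper=[1,1,1,1,1,1,1,1])

```text
time: 2.5
tool_pos: [0.3901, -0.2408, 0.4049]
ee_rot: [3.141, 0.001, 1.535]
wrist_force: [1.4, -1.0, -0.2]
width: 0.0941
finger_force: 0.0
```

>>> play_rows(translation=[[0.845,0.524,0.5],[0.845,0.524,0.5],[0.845,0.524,0.5],[0.845,0.524,0.5],[0,0,0],[0,0,0]], twist=[[0,0,0],[0,0,0],[0,0,0],[0,0,0],[0,0,0],[0,0,0]], gripper=[1,1,1,1,1,1])

```text
time: 3.1
tool_pos: [0.4779, -0.1094, 0.3243]
ee_rot: [-3.14, 0.0, 1.539]
wrist_force: [-0.7, -0.4, 0.5]
width: 0.0939
finger_force: 0.0
```

>>> play_rows(translation=[[0,0,0.65],[0,0,0.65],[0,0,0.4],[0,0,0.25],[0,0,0],[0,0,0]], twist=[[0,0,0],[0,0,0],[0,0,0],[0,0,0],[0,0,0],[0,0,0]], gripper=[1,1,1,1,1,1])

```text
time: 3.7
tool_pos: [0.478, -0.1108, 0.2479]
ee_rot: [3.14, 0.001, 1.536]
wrist_force: [0.3, 1.3, -0.1]
width: 0.0945
finger_force: 0.0
```

```bash
python3 - <<'E'
from m import *
o=[robot.snapshot(c)[:,:,::-1] for c in("scene","top")]
a=cv2.resize(o[0][170:290,210:370],(400,300));b=cv2.resize(o[1][175:295,330:490],(400,300))
cv2.imwrite("pics/g.png",np.hstack([a,b]))
E
```

```text
(no output)
```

View pics/g.png

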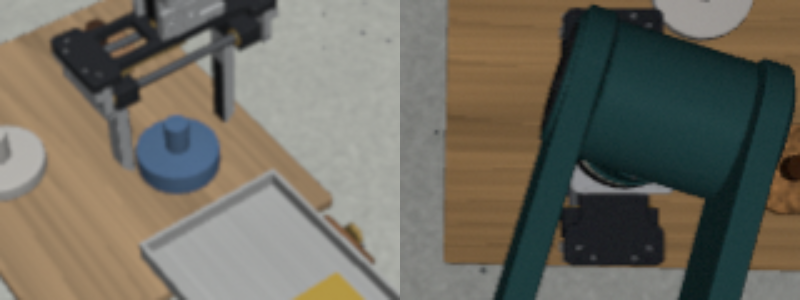

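The crop shows the fingers straddling the knob: tips at about (122,165) and (225,120), knob at (177,132) between them. Closing now.

>>> play_rows(translation=[[0,0,0.05],[0,0,0],[0,0,0],[0,0,0],[0,0,0],[0,0,0],[0,0,0],[0,0,0]], twist=[[0,0,0],[0,0,0],[0,0,0],[0,0,0],[0,0,0],[0,0,0],[0,0,0],[0,0,0]], gripper=[-1,-1,-1,-1,-1,-1,-1,-1])

```text
time: 4.6
tool_pos: [0.4778, -0.11, 0.2447]
ee_rot: [-3.142, 0.0, 1.538]
wrist_force: [-0.3, -0.2, 1.3]
width: 0.0334
finger_force: 0.0
```

>>> play_rows(translation=[[0,0,0],[0,0,0],[0,0,0],[0,0,0],[0,0,0]], twist=[[0,0,0],[0,0,0],[0,0,0],[0,0,0],[0,0,0]], gripper=[-1,-1,-1,-1,-1])

```text
time: 5.1
tool_pos: [0.4777, -0.11, 0.2446]
ee_rot: [-3.141, 0.0, 1.538]
wrist_force: [-2.5, -0.4, 1.1]
width: 0.0213
finger_force: 30.0
```

>>> play_rows(translation=[[0,0,-0.2],[0,0,-0.5],[0,0,-0.8],[0,0,-1],[0,0,-1],[0,0,-1],[0,0,-1],[0,0,0]], twist=[[0,0,0],[0,0,0],[0,0,0],[0,0,0],[0,0,0],[0,0,0],[0,0,0],[0,0,0]], gripper=[-1,-1,-1,-1,-1,-1,-1,-1])

```text
time: 5.9
tool_pos: [0.4779, -0.1099, 0.4719]
ee_rot: [3.129, 0.004, 1.538]
wrist_force: [0.7, -0.3, -2.3]
width: 0.0213
finger_force: 30.0
```

>>> play_rows(translation=[[0.4,0.11,0],[0.8,0.22,0],[0.9,0.25,0],[0.9,0.25,0],[0.9,0.25,0],[0.9,0.25,0],[0.9,0.25,0],[0.9,0.25,0]], twist=[[0,0,0],[0,0,0],[0,0,0],[0,0,0],[0,0,0],[0,0,0],[0,0,0],[0,0,0]], gripper=[-1,-1,-1,-1,-1,-1,-1,-1])

```text
time: 6.7
tool_pos: [0.56, 0.1531, 0.4624]
ee_rot: [-3.139, 0.001, 1.538]
wrist_force: [-0.1, 0.1, -1.6]
width: 0.0213
finger_force: 30.0
```

>>> play_rows(translation=[[0.6,0.17,0],[0.375,0.1,0],[0,0,0],[0,0,0],[0,0,0]], twist=[[0,0,0],[0,0,0],[0,0,0],[0,0,0],[0,0,0]], gripper=[-1,-1,-1,-1,-1])

```text
time: 7.2
tool_pos: [0.5717, 0.1889, 0.4646]
ee_rot: [-3.141, 0.001, 1.536]
wrist_force: [0.2, -0.4, -2.6]
width: 0.0218
finger_force: 30.0
```

```bash
python3 - <<'E'
from m import *
im=robot.snapshot("scene")[:,:,::-1]
for n in ("weight_center","tray_load"): print(n,[(r['score'],r['centre']) for r in robot.spot_point(n,"scene")[:3]])
cv2.imwrite("pics/h.png",cv2.resize(im[170:410,200:500],(750,600)))
o=robot.get_obs();print(o['time'],o['tool_pos'],o['ee_rot'],o['width'])
E
```

```text
weight_center [(0.8, [0.5699, 0.1887, 0.2639])]
tray_load [(0.63, [0.57, 0.1887, 0.1735])]
7.35 [0.57163181 0.18894712 0.46508287] [3.14096583e+00 1.55140412e-04 1.53613478e+00] 0.021590737326801803
```

View pics/h.png

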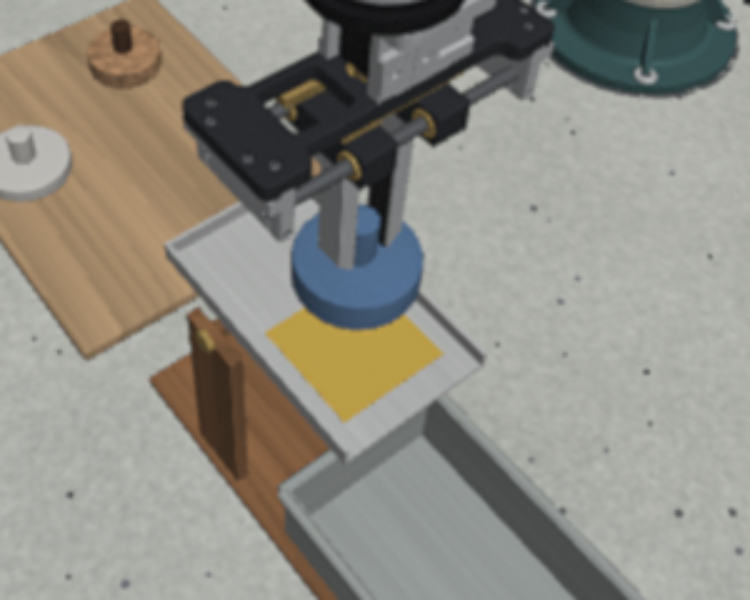

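The picture shows the weight hanging upright above the pad: disc centre at about (357,265), pad at (353,360), with the offset due to height. Both networks agree in x and y, so I'll lower it.

>>> play_rows(translation=[[0,0,0.3],[0,0,0.4],[0,0,0.3],[0,0,0.25],[0,0,0.15],[0,0,0.1],[0,0,0.05],[0,0,0]], twist=[[0,0,0],[0,0,0],[0,0,0],[0,0,0],[0,0,0],[0,0,0],[0,0,0],[0,0,0]], gripper=[-1,-1,-1,-1,-1,-1,-1,-1])

```text
time: 8.15
tool_pos: [0.5718, 0.1901, 0.4028]
ee_rot: [3.141, -0.0, 1.538]
wrist_force: [-0.2, 0.4, -4.0]
width: 0.0212
finger_force: 30.0
```

>>> play_rows(translation=[[0,0,0],[0,0,0],[0,0,0]], twist=[[0,0,0],[0,0,0],[0,0,0]], gripper=[-1,-1,-1])

```text
time: 8.45
tool_pos: [0.5718, 0.1901, 0.4031]
ee_rot: [3.141, -0.0, 1.538]
wrist_force: [0.3, -0.6, -2.3]
width: 0.0216
finger_force: 30.0
```

>>> play_rows(translation=[[0,0,0.04],[0,0,0.04],[0,0,0],[0,0,0]], twist=[[0,0,0],[0,0,0],[0,0,0],[0,0,0]], gripper=[-1,-1,-1,-1])

```text
time: 8.85
tool_pos: [0.5718, 0.1901, 0.3993]
ee_rot: [-3.141, 0.0, 1.538]
wrist_force: [-0.3, -0.7, -2.5]
width: 0.0217
finger_force: 30.0
```

>>> play_rows(translation=[[0,0,0],[0,0,0],[0,0,0],[0,0,0],[0,0,-0.1],[0,0,-0.3],[0,0,-0.5],[0,0,-0.5]], twist=[[0,0,0],[0,0,0],[0,0,0],[0,0,0],[0,0,0],[0,0,0],[0,0,0],[0,0,0]], gripper=[1,1,1,1,1,1,1,1])

```text
time: 9.65
tool_pos: [0.5717, 0.1901, 0.4569]
ee_rot: [3.141, -0.0, 1.538]
wrist_force: [0.4, -0.4, -0.7]
width: 0.0819
finger_force: 0.0
```

>>> play_rows(translation=[[0,0,-0.5],[0,0,-0.5],[0,0,0],[0,0,0],[0,0,0],[0,0,0],[0,0,0],[0,0,0]], twist=[[0,0,0],[0,0,0],[0,0,0],[0,0,0],[0,0,0],[0,0,0],[0,0,0],[0,0,0]], gripper=[1,1,1,1,1,1,1,1])

```text
time: 10.45
tool_pos: [0.5718, 0.1901, 0.4947]
ee_rot: [-3.14, 0.0, 1.538]
wrist_force: [-0.6, -0.4, -0.1]
width: 0.0937
finger_force: 0.0
```

```bash
python3 - <<'E'
from m import *
im=robot.snapshot("scene")[:,:,::-1]
print([(r['score'],r['centre']) for r in robot.spot_point("weight_center","scene")[:3]])
cv2.imwrite("pics/i.png",cv2.resize(im[170:480,200:500],(581,600)))
E
```

```text
[(0.81, [0.576, 0.3172, 0.0367])]
```

View pics/i.png

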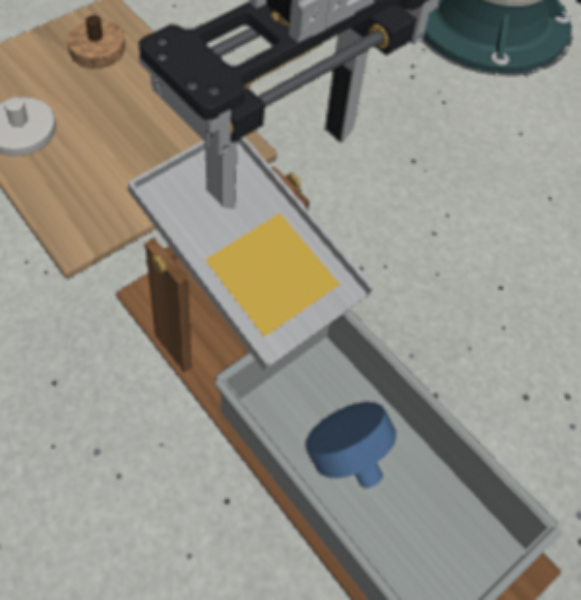

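The weight is in the pan, tipped on its side at about (350,440), and the tray is almost level. I'll wait for everything to settle, then compare two readings.

>>> play_rows(translation=[[0,0,0],[0,0,0],[0,0,0],[0,0,0],[0,0,0],[0,0,0],[0,0,0],[0,0,0]], twist=[[0,0,0],[0,0,0],[0,0,0],[0,0,0],[0,0,0],[0,0,0],[0,0,0],[0,0,0]], gripper=[1,1,1,1,1,1,1,1])

```text
time: 11.35
tool_pos: [0.5718, 0.1901, 0.4954]
ee_rot: [3.142, 0.0, 1.538]
wrist_force: [-0.3, -0.3, 1.1]
width: 0.0941
finger_force: 0.0
```

>>> play_rows(translation=[[0,0,0],[0,0,0],[0,0,0],[0,0,0],[0,0,0],[0,0,0],[0,0,0],[0,0,0]], twist=[[0,0,0],[0,0,0],[0,0,0],[0,0,0],[0,0,0],[0,0,0],[0,0,0],[0,0,0]], gripper=[1,1,1,1,1,1,1,1])

```text
time: 12.15
tool_pos: [0.5718, 0.1901, 0.4954]
ee_rot: [3.142, 0.0, 1.538]
wrist_force: [-0.1, 0.6, -0.6]
width: 0.0938
finger_force: 0.0
```

```bash
python3 - <<'E'
from m import *
for i in range(2):
    im=robot.snapshot("scene")[:,:,::-1].copy()
    b=blob(im,(100,90,30),(125,255,255));y=blob(im,(18,150,60),(32,255,255))
    print(cv2.fitEllipse(b)[0],cv2.approxPolyDP(y,8,True)[:,0].tolist(), np.mean([ray("scene",p,.17) for p in cv2.approxPolyDP(y,8,True)[:,0]],0))
    for _ in range(4): robot.snapshot("top")
print([(r['score'],r['centre']) for r in robot.spot_point("weight_center","scene")[:3]])
cv2.imwrite("pics/j.png",cv2.resize(im[170:480,200:500],(581,600)))
E
```

```text
(381.8887634277344, 399.2091979980469) [[344, 280], [307, 303], [337, 337], [375, 311]] [0.57101365 0.18961616 0.17      ]
(381.8354187011719, 399.03118896484375) [[344, 280], [307, 303], [337, 337], [375, 311]] [0.57101365 0.18961616 0.17      ]
[(0.63, [0.5756, 0.314, 0.0351]), (0.48, [0.5705, 0.1916, 0.1698])]
```

View pics/j.png

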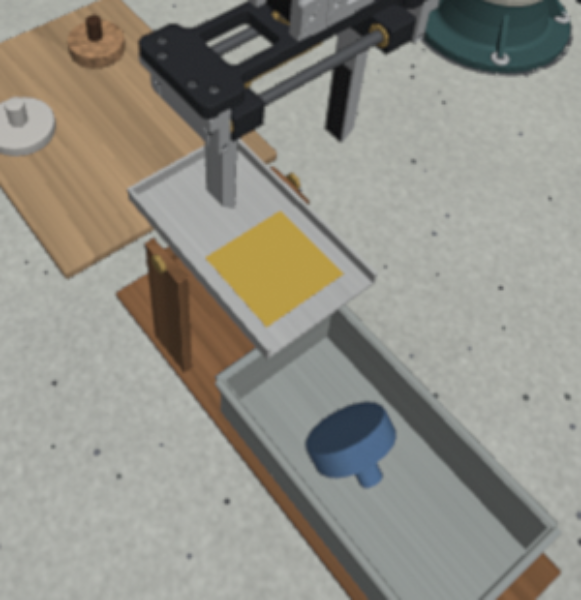

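The weight is at rest in the pan at about (350,440), the tray is level again, and the gripper is clear of everything.

```bash
python3 -c "
from bench import robot
print(robot.close_job())"
```

```text
the job is handed in; nothing more can be done
None
```

I handed the job in: the blue weight slid off the tray into the loaf pan and lies at rest on its side there, the tray has swung back level, and the gripper is clear; no verdict was reported.

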